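Turn the paste carousel to the black-lidded jar

TASK

Turn the round jar turntable by pushing the blue pegs on its rim with the fingers until the jar with the black lid stands at the front, squarely in line with the red mark on the foot, and leave it at rest there. Push gently, without flinging it round; do not touch, lift or tip the jars, and leave the loupe, the tape roll and the weight beside it where they are.

Things in the scene. Friction and masses are not known exactly. Their poses are not given: they have to be found in the camera images.
- foot: Fixed grey foot of the turntable, 224 mm across; origin on the table under the turning axis. Its front (a red mark on a flat tongue that juts out from under the plate) lies along its -x axis. The foot's place and yaw vary.
- pointer (a point): Centre of the red front mark on the foot's tongue, 160 mm from the turning axis, 10 mm above the table. It does not turn.
- turntable (a joint): Turn of the plate about the vertical axis through the foot's origin, rad, 0 at the start of every run, growing counterclockwise seen from above; it can turn almost two full turns either way. It turns with dry friction: about 2 N pushed sideways at a peg moves it, it stays where it is left and does not coast.
- plate_top (a point): On the turning axis, on top of the plate. The plywood plate is 276 mm across, its underside 23 mm and top 36 mm above the table. It carries three pockets (grey rings 68 mm across and 8 mm high, bore 60 mm) centred 68 mm from the axis and 120 degrees apart, and three blue pegs on the rim half-way between the pockets.
- peg_0 (a point): Centre of the top of a blue upright finger peg near the rim of the plate: 18 mm diameter, 45 mm high (36 to 81 mm above the table), 122 mm from the turning axis, fixed to the plate; a round steel collar 24 mm across and 3 mm high at its foot. All three pegs are alike.
- peg_1 (a point): Centre of the top of a blue upright finger peg near the rim of the plate: 18 mm diameter, 45 mm high (36 to 81 mm above the table), 122 mm from the turning axis, fixed to the plate; a round steel collar 24 mm across and 3 mm high at its foot. All three pegs are alike.
- peg_2 (a point): Centre of the top of a blue upright finger peg near the rim of the plate: 18 mm diameter, 45 mm high (36 to 81 mm above the table), 122 mm from the turning axis, fixed to the plate; a round steel collar 24 mm across and 3 mm high at its foot. All three pegs are alike.
- jar_black_center (a point): Centre (half-way up) of the wanted jar: white with a BLACK lid, 49 mm diameter, 60 mm high, loose in one of the three pockets (about 5 mm of play all round), so its top is 96 mm above the table. Which pocket varies.
- jar_red_a_center (a point): Centre of a white jar with a red lid, 55 mm diameter, 80 mm high, loose in a pocket; top 116 mm above the table.
- jar_red_b_center (a point): Centre of a white jar with a red lid, 57 mm diameter, 75 mm high, loose in a pocket; top 111 mm above the table.
- jar_black: The black-lidded jar itself; origin at the centre of its underside.
- jar_red_a: The taller red-lidded (80 mm) jar itself; origin at the centre of its underside.
- jar_red_b: The shorter red-lidded (75 mm) jar itself; origin at the centre of its underside.
- loupe: Bystander: black stand loupe, 43 mm across, 38 mm high, beside the turntable; origin under its centre.
- tape_roll: Bystander: roll of tan tape lying flat, 98 mm across, 25 mm high, beside the turntable; origin under its centre.
- weight: Bystander: grey cloth-covered weight, 100 x 46 x 27 mm, near the front of the turntable; origin under its centre.
Mind the look-alikes: they are no part of the job. Leave any purple or yellow look-alike of the jar_red_a alone.

How it is judged:
At the end, for the whole second after the job is handed in: The black-lidded jar's centre is on the pointer's side of the axis and within 15 mm to either side of the line from the turning axis through the red mark; the turntable is at rest (under 0.05 rad/s); all three jars stand upright (within 0.15 rad) in their pockets (x of jar_black_center in the frame of foot below -0.045 m and y of jar_black_center in the frame of foot between -0.015 and 0.015 m and velocity of joint turntable between -0.05 and 0.05 rad/s and angle between each of jar_black_center, jar_red_a_center, jar_red_b_center's own z axis and vertical below 0.15 rad and height (world z) of jar_black_center between 0.06 and 0.072 m and height (world z) of jar_red_a_center between 0.07 and 0.082 m and height (world z) of jar_red_b_center between 0.0675 and 0.0795 m); the robot touches nothing.
It fails at once if a jar is lifted (its centre rises more than 7 mm) or tipped by more than 0.3 rad (height (world z) of jar_black_center above 0.073 m or height (world z) of jar_red_a_center above 0.083 m or height (world z) of jar_red_b_center above 0.0805 m or angle between any of jar_black_center, jar_red_a_center, jar_red_b_center's own z axis and vertical above 0.3 rad).
It fails at once if the robot touches a jar with more than 1 N (contact force between any of the fingers, the arm and jar_black above 1 N or contact force between any of the fingers, the arm and jar_red_a above 1 N or contact force between any of the fingers, the arm and jar_red_b above 1 N).
It fails at once if the turntable is flung round faster than 3 rad/s (velocity of joint turntable above 3 rad/s or velocity of joint turntable below -3 rad/s).
It fails at once if the loupe, the tape roll or the weight is moved more than 15 mm (distance of any of loupe, tape_roll, weight from where it was at the start of the episode above 0.015 m).
It also fails if it takes over 61 s, if anything falls off the work surface, if the arm or the gripper's body presses on something with over 40 N, if the wrist force passes 120 N, or if a joint passes its speed limit or range.

ROBOT

A 6-joint arm with a two-finger parallel gripper is mounted at the origin on the work surface; the furniture and walls round the work are solid. World frame = base frame: x ahead of the robot, y to its left, z up, the work surface at z = 0. Lengths are in m, angles in rad, forces in N, time in s.
With the tool pointing down it reaches from about 0.3 to 0.775 m from the base axis. Payload 14.6 kg.
Tool frame: the origin (TCP) lies at the very end of the fingers, on their centre line; the grasp point (between the pads) lies 19 mm behind it; z points along the fingers, y is the line along which they close (so a half turn about z gives the same grasp; the last joint's range is limited). The gripper opens to 94 mm and grips with 3 to 60 N. Pads are 16 mm wide; open, the fingers measure 119 mm over their backs; the gripper's body (75 mm by 177 mm) begins 78 mm behind the grasp point.
Start: joints at [-1.31, 0.3, 1.521, -0, 1.321, -0.067], TCP at [0.177, -0.521, 0.205] pointing down, gripper open.
Joint ranges: [-3.03, 3.03], [-0.79, 2.21], [0.23, 2.52], [-1.04, 4.18], [0, 3.07], [-2.55, 2.55]. Speed limits (rad/s): [2.22, 2.22, 2.57, 3.14, 3.14, 3.14].

INTERFACE

Orientations are given as [roll, pitch, yaw] about the fixed x, y, z axes, in that order (R = Rz(yaw) Ry(pitch) Rx(roll)).
In Python, from station import ctrl gives the robot as it stands.
- The arm moves only by the tool move_arm, never from a script. Its argument "targets" is a list of rows, each a list of 6 numbers: the shift along the tool's x, y, z in units of 1000 mm (1.0 is 1000 mm), then the turn, a rotation vector about the tool's x, y, z in units of 30 degrees (1.0 is 30 degrees). In form: [[tx, ty, tz, ax, ay, az], ...]. A call has exactly 5 rows; each row is the pose to reach, as a shift and turn from the pose commanded when the call began, along the tool's axes at that moment; what a row does not reach only later rows make up. A row lasts 1/12 s, in which the tool goes at most 41.7 mm and 7.16 degrees, less where a joint would pass 70% of its speed; a pose out of reach is approached as far as the arm can. A call with a number of a shift or a turn outside -1 to 1 is refused whole. A call with a gripper value outside its range is refused whole. "fingers" is the opening, from -1 (shut) to 1 (fully open), set as the call begins (left out, the last holds). The fingers move at their own pace and stop on an object; "grip_force" is the grip in N (left out, the last holds). Time passes only in rows, so rows that repeat a pose let the fingers close, or fill a call up. It gives the time, the measured TCP pose, the force and the opening at its end, in the units of the state.
- ctrl.get_obs(): the state, without advancing time (a new reading comes with each control period).
- ctrl.camera(name): name is "scene" or "top" or "wrist"; returns the picture (384x512x3 uint8, red, green, blue); there is no depth.
- ctrl.camera_info(name): a dict with "fx", "fy", "cx", "cy" (pixels), "rvec" (rotation vector, rad) and "tvec" (3), from world to camera coordinates, as OpenCV has them. Camera axes: x right, y down, z forward; pixel columns grow to the right and rows downward; lengths in m; the calibration is good to about 2 mm. A picture is of the moment at which its call begins: read the wrist's pose just before it. camera_info takes no time and is no camera call; for the wrist camera it gives the pose at the moment of the call.
- ctrl.hand_in(): hands the job in, once; it reports no verdict.
The state is a dict: "time_s": time; "qpos": joint angles; "joint_vel": joint speeds; "tau": joint torques, N m; "ee_pos": TCP position; "eef_rot": TCP orientation; "force": force on the tool from outside, world axes, zero at the start; "moment": the same for the moment, N m; "grip_width": finger opening in m.
Only numpy, scipy, OpenCV 4.12 (cv2) and the standard library are available. Lean on these libraries where they do the work, as an engineer would, in place of code of your own. Each camera call takes 0.05 s, during which the arm holds its last target. There are 200 camera calls.

## Working session

There is one attempt and no reset: what is moved stays moved. The work goes in short steps, Python scripts to look and compute and a tool call to move; the robot and the scene stay as the last step left them, time stands still between calls to the robot, and variables do not carry over. Pictures are saved under pics/ and viewed, on a budget of 10 in all, crops included, one or two more only if the job needs it, and the job is handed in when it is done.

Besides the shell and the picture viewer there is one more tool, called after "Emit:" as name([rows], argument=value, ...), one row to a line, values as JSON. move_arm: Moves the arm, as the interface text tells. Shifts and turns lie within -1 to 1; 1 stands for 1000 mm of shift or 30 degrees of turn. Its arguments: {"type":"object","properties":{"targets":{"type":"array"},"fingers":{"type":"number"},"grip_force":{"type":"number"}},"required":["targets"]}

```bash
mkdir -p pics; ls; python3 - <<'E'
from station import ctrl
import cv2
for n in("top","scene"):
    cv2.imwrite(f"pics/{n}0.png",ctrl.camera(n)[:,:,::-1]); print(n,ctrl.camera_info(n))
print(ctrl.get_obs())
E
```

```text
pics
top {'fx': 466.31863440936934, 'fy': 466.31863440936934, 'cx': 259.5493786634427, 'cy': 201.67872099667602, 'rvec': array([ 2.17247852, -2.2215775 ,  0.05501194]), 'tvec': array([0.01291749, 0.53083745, 1.55458772])}
scene {'fx': 476.27808718684906, 'fy': 476.27808718684906, 'cx': 255.34252142785556, 'cy': 194.377370536302, 'rvec': array([ 0.98999718, -2.48098526,  1.04760892]), 'tvec': array([0.40085195, 0.34358123, 1.03842009])}
{'time_s': 0.1, 'qpos': array([-1.30959722e+00,  3.00423272e-01,  1.52149484e+00, -4.24182123e-05,
        1.32070132e+00, -6.66261297e-02]), 'joint_vel': array([-0.00129457, -0.00053479, -0.00093151,  0.00128498,  0.00130055,
       -0.00052206]), 'tau': array([ 1.97869012e-03, -5.32643259e+01, -3.53284264e+01,  7.09859957e-02,
        2.35170621e-02, -6.95061954e-05]), 'ee_pos': array([ 0.17700592, -0.52049881,  0.20494905]), 'eef_rot': array([-3.14056542e+00, -2.73632189e-05,  3.27835739e-01]), 'force': array([ 1.07092881, -0.35969317, -0.50093911]), 'moment': array([-0.00055156,  0.02322623, -0.00196147]), 'grip_width': 0.09409639431384817}
```

View pics/top0.png

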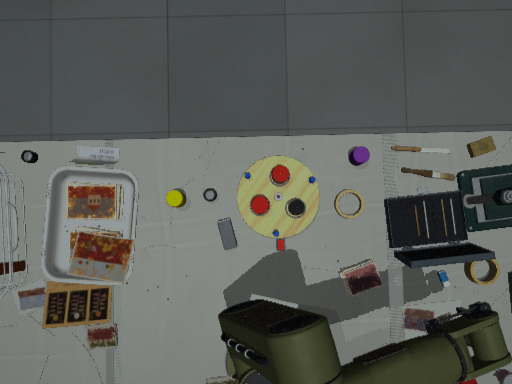

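View pics/scene0.png

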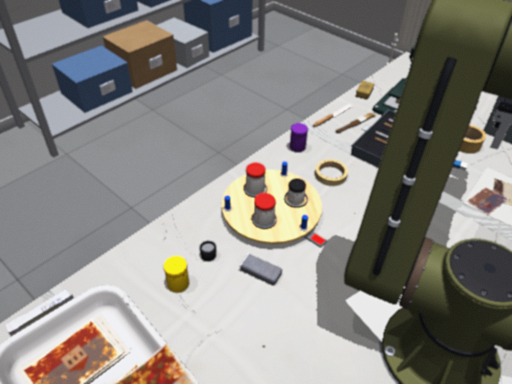

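Top view: plate axis is at about (278,197), the pegs at (248,175), (312,180) and (276,233), the black jar at (296,207) and the red mark at (281,244). The loupe is at (210,195), tape at (349,204), weight at (227,233).

```bash
cat > h.py <<'E'
from station import ctrl
import cv2, numpy as np
def px2w(n,u,v,z):
    c=ctrl.camera_info(n); R=cv2.Rodrigues(c["rvec"])[0]; t=c["tvec"]
    d=R.T@np.array([(u-c["cx"])/c["fx"],(v-c["cy"])/c["fy"],1]); o=-R.T@t
    return o+d*(z-o[2])/d[2]
def blobs(img,lo,hi,box,amin=8):
    h=cv2.cvtColor(img,cv2.COLOR_RGB2HSV); m=cv2.inRange(h,lo,hi)
    k=np.zeros_like(m); x0,y0,x1,y1=box; k[y0:y1,x0:x1]=1
    n,_,s,c=cv2.connectedComponentsWithStats(m*k)
    return [(c[i],s[i,4]) for i in range(1,n) if s[i,4]>=amin]
def measure():
    img=ctrl.camera("top"); B=(230,145,330,260)
    P=[px2w("top",*c,.075)[:2] for c,a in blobs(img,(105,120,60),(130,255,255),B)]
    R=[(px2w("top",*c,.115 if a>150 else .01)[:2],a) for c,a in blobs(img,(0,150,80),(8,255,255),B)+blobs(img,(173,150,80),(180,255,255),B)]
    K=[(px2w("top",*c,.096)[:2],a) for c,a in blobs(img,(0,0,0),(180,255,60),B,60)]
    return P,R,K
E
python3 - <<'E'
from h import *
np.set_printoptions(precision=4,suppress=True)
P,R,K=measure(); print("pegs",P);print("red",R);print("black",K)
if len(P)==3:
    a=np.array(P); A=np.c_[2*a,np.ones(3)]; s=np.linalg.solve(A,(a**2).sum(1)); c=s[:2]
    print("c",c,"r",np.sqrt(s[2]+c@c)); 
    for p in a: print(np.degrees(np.arctan2(*(p-c)[::-1])))
    for p,_ in R+K: print("rk",np.linalg.norm(p-c),np.degrees(np.arctan2(*(p-c)[::-1])))
for n,u,v,z in(("axis",278,197,.036),("loupe",210,195,.03),("tape",349,204,.025),("w",227,233,.027)): print(n,px2w("top",u,v,z))
E
```

```text
pegs [array([0.6156, 0.0395]), array([ 0.5972, -0.1702]), array([ 0.4256, -0.0492])]
red [(array([ 0.6139, -0.0659]), np.int32(223)), (array([0.5177, 0.0018]), np.int32(243)), (array([ 0.3869, -0.0652]), np.int32(61))]
black [(array([ 0.508 , -0.1149]), np.int32(201))]
c [ 0.5464 -0.0601] r 0.12128043624550966
55.20340046006934
-65.24075987006003
174.8721114768978
rk 0.06776161307984813 -4.9272361209732285
rk 0.0681544643916125 114.85736108820325
rk 0.1595406150444406 -178.15207224913576
rk 0.06696422610082847 -124.95877898858456
axis [ 0.544  -0.0604  0.036 ]
loupe [0.5561 0.1654 0.03  ]
tape [ 0.516 -0.297  0.025]
w [0.4286 0.1115 0.027 ]
```

Emit:
move_arm([
  [0.029,-0.028,0,0,0,0.2],
  [0.058,-0.056,0,0,0,0.4],
  [0.087,-0.084,0,0,0,0.6],
  [0.116,-0.112,0,0,0,0.8],
  [0.145,-0.14,0,0,0,1.0],
], fingers=-1)

```text
time_s: 0.57
ee_pos: [0.2695, -0.3397, 0.2052]
eef_rot: [-3.141, 0.0, -0.202]
force: [-0.1, -0.3, 0.9]
grip_width: 0.0644
```

```bash
cat >> h.py <<'E'
from scipy.spatial.transform import Rotation as Ro
def delta(x,y,z,yaw):
    o=ctrl.get_obs(); R=Ro.from_euler("xyz",o["eef_rot"]); T=Ro.from_euler("xyz",[np.pi,0,np.radians(yaw)])
    d=R.inv().apply(np.array([x,y,z])-o["ee_pos"]); a=(R.inv()*T).as_rotvec()
    return np.round(np.r_[d,np.degrees(a)/30],4)
def st():
    o=ctrl.get_obs(); print("t",o["time_s"].__round__(2),"p",np.round(o["ee_pos"],4),"yaw",np.degrees(o["eef_rot"]).round(1),"F",o["force"].round(1),"w",round(o["grip_width"],4),"q6",o["qpos"][5].round(2))
E
python3 -c "
from h import *
st();print(delta(.403,-.084,.2,-32))"
```

```text
t 0.57 p [ 0.2695 -0.3397  0.2052] yaw [-180.     0.   -11.5] F [-0.1 -0.3  0.9] w 0.0644 q6 0.79
[ 7.960e-02 -2.772e-01  5.300e-03 -3.000e-04  3.000e-04  6.817e-01]
```

Emit:
move_arm([
  [0.011,-0.038,0,0,0,0.13],
  [0.022,-0.076,0,0,0,0.26],
  [0.033,-0.114,0,0,0,0.39],
  [0.044,-0.152,0,0,0,0.52],
  [0.055,-0.19,0,0,0,0.65],
])

```text
time_s: 0.98
ee_pos: [0.3605, -0.1639, 0.2056]
eef_rot: [-3.142, -0.0, -0.54]
force: [0.1, -0.2, -0.5]
grip_width: 0.0306
```

```bash
python3 -c "
from h import *
st();print(delta(.403,-.084,.12,-32))"
```

```text
t 0.98 p [ 0.3605 -0.1639  0.2056] yaw [-180.    -0.   -30.9] F [ 0.1 -0.2 -0.5] w 0.0306 q6 1.59
[-0.0047 -0.0904  0.0856 -0.     -0.0006  0.0357]
```

Emit:
move_arm([
  [-0.001,-0.022,0.022,0,0,0.02],
  [-0.002,-0.045,0.045,0,0,0.02],
  [-0.004,-0.068,0.068,0,0,0.02],
  [-0.005,-0.084,0.086,0,0,0.02],
  [-0.005,-0.084,0.086,0,0,0.02],
])

```text
time_s: 1.4
ee_pos: [0.3979, -0.0887, 0.1165]
eef_rot: [3.141, 0.005, -0.544]
force: [-0.2, -1.0, 0.2]
grip_width: 0.0007
```

```bash
python3 -c "
from h import *
cv2.imwrite('pics/w1.png',ctrl.camera('wrist')[:,:,::-1])
st();print(delta(.403,-.084,.055,-32))"
```

```text
t 1.45 p [ 0.3982 -0.09    0.1183] yaw [180.    0.2 -31.2] F [-0.9 -0.2 -0.7] w 0.0007 q6 1.8
[ 0.0012 -0.0077  0.0632  0.0016  0.0062  0.027 ]
```

View pics/w1.png

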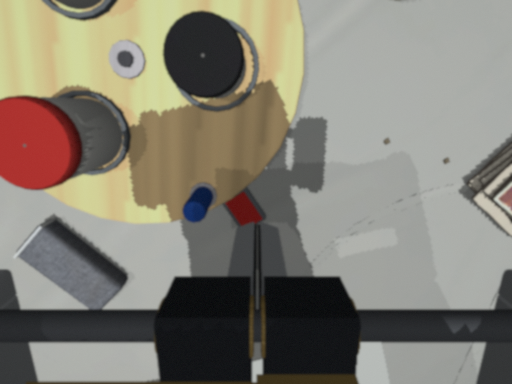

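The wrist view shows the closed fingers at column 257, to the right of the peg at (198,203). They are on the correct side for a clockwise push, and the descent path is clear.

Emit:
move_arm([
  [0.001,-0.001,0.016,0,0,0.02],
  [0.001,-0.002,0.032,0,0,0.02],
  [0.001,-0.004,0.048,0,0,0.02],
  [0.001,-0.006,0.062,0,0,0.02],
  [0.001,-0.006,0.062,0,0,0.02],
])

```text
time_s: 1.87
ee_pos: [0.402, -0.087, 0.0566]
eef_rot: [3.141, 0.002, -0.558]
force: [0.2, 0.5, -0.4]
grip_width: 0.0001
```

```bash
cat >> h.py <<'E'
C=np.array([.5464,-.0601]); 
def fing(th,gap=.0215,r=.1215):
    th=np.radians(th); n=np.array([.53,.848]); return C+r*np.array([np.cos(th),np.sin(th)])-gap*n
E
python3 -c "
from h import *
st()
for th in range(175,115,-5): print(th,delta(*fing(th),.055,-32)[:3])"
```

```text
t 1.87 p [ 0.402  -0.087   0.0566] yaw [ 1.8e+02  1.0e-01 -3.2e+01] F [ 0.2  0.5 -0.4] w 0.0001 q6 1.83
175 [-0.     -0.0226  0.0015]
170 [-0.0044 -0.0323  0.0015]
165 [-0.0079 -0.0423  0.0016]
160 [-0.0106 -0.0525  0.0016]
155 [-0.0123 -0.063   0.0015]
150 [-0.0131 -0.0736  0.0015]
145 [-0.013  -0.0842  0.0015]
140 [-0.012  -0.0947  0.0015]
135 [-0.0101 -0.1051  0.0015]
130 [-0.0072 -0.1153  0.0015]
125 [-0.0035 -0.1253  0.0015]
120 [ 0.001  -0.1348  0.0015]
```

Approach to contact, then push along the arc.

Emit:
move_arm([
  [0,-0.008,0,0,0,0],
  [0,-0.016,0,0,0,0],
  [0,-0.0226,0.001,0,0,0],
  [-0.002,-0.027,0.001,0,0,0],
  [-0.0044,-0.0323,0.001,0,0,0],
])

```text
time_s: 2.28
ee_pos: [0.4166, -0.0563, 0.057]
eef_rot: [-3.141, -0.001, -0.557]
force: [0.1, -2.1, -0.2]
grip_width: 0.0001
```

Emit:
move_arm([
  [-0.002,-0.005,0,0,0,0],
  [-0.0035,-0.01,0,0,0,0],
  [-0.005,-0.015,0,0,0,0],
  [-0.0062,-0.0202,0,0,0,0],
  [-0.007,-0.0255,0,0,0,0],
])

```text
time_s: 2.7
ee_pos: [0.4235, -0.0308, 0.0563]
eef_rot: [3.141, 0.001, -0.557]
force: [-2.0, -0.5, 0.7]
grip_width: 0.0002
```

```bash
cat >> h.py <<'E'
def ang():
    P,R,K=measure(); f=lambda p:np.degrees(np.arctan2(*(p-C)[::-1]))%360
    print("pegs",[(f(p).round(1),np.linalg.norm(p-C).round(3)) for p in P],"black",[(f(p).round(1),np.linalg.norm(p-C).round(3)) for p,_ in K],"red",[f(p).round(1) for p,_ in R])
E
python3 -c "
from h import *
st(); ang(); st()
for th in range(165,115,-5): print(th,delta(*fing(th),.055,-32)[:3])"
```

```text
t 2.7 p [ 0.4235 -0.0308  0.0563] yaw [180.    0.  -31.9] F [-2.  -0.5  0.7] w 0.0002 q6 1.97
pegs [(np.float64(36.9), np.float64(0.122)), (np.float64(276.1), np.float64(0.122))] black [(np.float64(215.9), np.float64(0.067)), (np.float64(166.2), np.float64(0.14))] red [np.float64(336.7), np.float64(96.8)]
t 2.75 p [ 0.424  -0.0303  0.0564] yaw [-180.     0.   -31.9] F [0.2 0.3 0.3] w 0.0006 q6 1.97
165 [0.0034 0.0175 0.0014]
160 [0.0008 0.0072 0.0014]
155 [-0.001  -0.0033  0.0014]
150 [-0.0018 -0.0138  0.0014]
145 [-0.0017 -0.0244  0.0014]
140 [-0.0007 -0.035   0.0014]
135 [ 0.0013 -0.0454  0.0014]
130 [ 0.0041 -0.0556  0.0014]
125 [ 0.0079 -0.0655  0.0014]
120 [ 0.0125 -0.0751  0.0014]
```

The plate has turned about 18.6°, as modelled. I'll keep pushing along the arc.

Emit:
move_arm([
  [-0.0012,-0.0068,0,0,0,0],
  [-0.0018,-0.0138,0,0,0,0],
  [-0.0018,-0.0208,0,0,0,0],
  [-0.0014,-0.028,0,0,0,0],
  [-0.0007,-0.035,0,0,0,0],
])

```text
time_s: 3.17
ee_pos: [0.442, -0.0006, 0.0564]
eef_rot: [3.142, 0.0, -0.557]
force: [-2.9, -0.4, -0.0]
grip_width: 0.0005
```

Emit:
move_arm([
  [0.0012,-0.006,0,0,0,0],
  [0.0025,-0.012,0,0,0,0],
  [0.004,-0.018,0,0,0,0],
  [0.0058,-0.024,0,0,0,0],
  [0.0065,-0.026,0,0,0,0],
])

```text
time_s: 3.58
ee_pos: [0.4616, 0.0179, 0.0565]
eef_rot: [-3.141, -0.0, -0.557]
force: [-1.7, -0.3, 0.5]
grip_width: 0.0004
```

```bash
python3 -c "
from h import *
st(); ang(); st()
for th in (126,124,122,120,118): print(th,delta(*fing(th),.055,-32)[:3])"
```

```text
t 3.58 p [0.4616 0.0179 0.0565] yaw [-180.    -0.   -31.9] F [-1.7 -0.3  0.5] w 0.0004 q6 2.09
pegs [(np.float64(7.2), np.float64(0.121)), (np.float64(246.9), np.float64(0.122))] black [(np.float64(148.7), np.float64(0.143))] red [np.float64(307.1), np.float64(67.8), np.float64(182.1)]
t 3.63 p [0.4616 0.0178 0.0565] yaw [-180.    -0.   -31.9] F [-0.4 -0.1  0.1] w 0.0004 q6 2.09
126 [ 0.0006 -0.0029  0.0015]
124 [ 0.0022 -0.0068  0.0015]
122 [ 0.004  -0.0106  0.0015]
120 [ 0.0059 -0.0144  0.0015]
118 [ 0.008  -0.0181  0.0015]
```

Emit:
move_arm([
  [0.001,-0.003,0,0,0,0],
  [0.002,-0.006,0,0,0,0],
  [0.0032,-0.009,0,0,0,0],
  [0.0042,-0.0108,0,0,0,0],
  [0.0042,-0.0108,0,0,0,0],
])

```text
time_s: 4.05
ee_pos: [0.4705, 0.0245, 0.0565]
eef_rot: [-3.141, -0.0, -0.557]
force: [0.0, -0.3, 0.2]
grip_width: 0.0008
```

```bash
python3 -c "
from h import *
st(); ang(); st()"
```

```text
t 4.05 p [0.4705 0.0245 0.0565] yaw [-180.    -0.   -31.9] F [ 0.  -0.3  0.2] w 0.0008 q6 2.1
pegs [(np.float64(1.9), np.float64(0.121)), (np.float64(241.3), np.float64(0.122))] black [(np.float64(146.9), np.float64(0.145))] red [np.float64(301.8), np.float64(62.4), np.float64(181.8)]
t 4.1 p [0.4704 0.0244 0.0565] yaw [-180.    -0.   -31.9] F [-0.2 -0.4  0.9] w 0.0004 q6 2.1
```

Emit:
move_arm([
  [-0.004,0.006,0,0,0,0],
  [-0.01,0.013,-0.005,0,0,0],
  [-0.016,0.018,-0.03,0,0,0],
  [-0.02,0.02,-0.06,0,0,0],
  [-0.024,0.02,-0.095,0,0,0],
])

```text
time_s: 4.52
ee_pos: [0.4375, 0.0197, 0.1517]
eef_rot: [3.14, 0.002, -0.558]
force: [1.2, 0.5, 0.2]
grip_width: 0.0004
```

Emit:
move_arm([
  [-0.03,0.01,-0.02,0,0,0],
  [-0.06,0.02,-0.04,0,0,0],
  [-0.09,0.03,-0.05,0,0,0],
  [-0.11,0.04,-0.05,0,0,0],
  [-0.11,0.04,-0.05,0,0,0],
])

```text
time_s: 4.93
ee_pos: [0.3219, 0.0445, 0.2019]
eef_rot: [-3.14, -0.002, -0.556]
force: [0.0, 0.2, -0.1]
grip_width: 0.0003
```

```bash
python3 -c "
from h import *
st(); ang(); 
i=ctrl.camera('top'); cv2.imwrite('pics/t2.png',cv2.resize(i[130:270,190:370],None,fx=4,fy=4)[:,:,::-1])"
```

```text
t 4.93 p [0.3219 0.0445 0.2019] yaw [-1.799e+02 -1.000e-01 -3.190e+01] F [ 0.   0.2 -0.1] w 0.0003 q6 2.15
pegs [(np.float64(1.8), np.float64(0.121)), (np.float64(241.3), np.float64(0.122)), (np.float64(121.6), np.float64(0.121))] black [(np.float64(181.3), np.float64(0.067)), (np.float64(132.6), np.float64(0.203))] red [np.float64(301.8), np.float64(62.1), np.float64(181.8)]
```

View pics/t2.png

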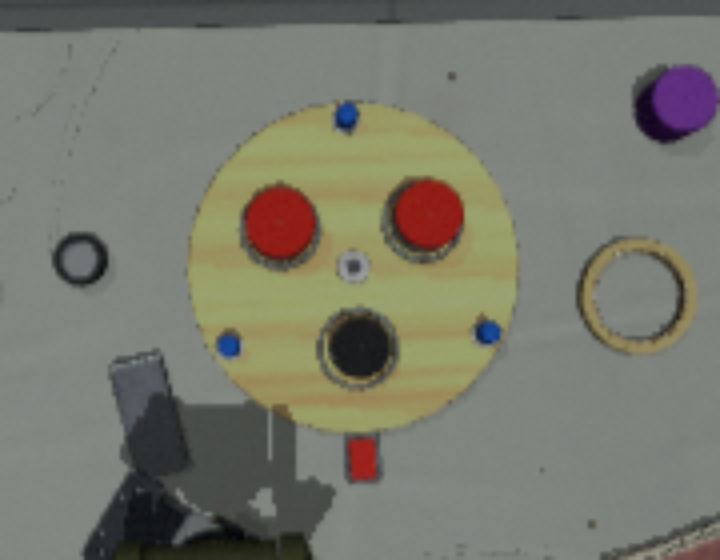

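The crop shows the black lid at (360,345), in line between the axis (353,266) and the red mark (363,458). The jars are upright, the bystanders are in place, and the arm is clear. Handing in.

```bash
python3 -c "
from station import ctrl
print(ctrl.hand_in())"
```

```text
the job is handed in; nothing more can be done
None
```

I turned the plate about 53° clockwise by gently pushing the near blue peg with closed fingers. I then backed off, raised the arm clear and handed the job in at about 5 s; it gives no verdict.

**Alignment:** in the last check the black-lidded jar was at 181.3° and the red mark at 181.8°. At the jar that is under 1 mm off the line, against the 15 mm allowed.

**Rest of the scene:** the peg angles did not change as the fingers backed off, so the plate was at rest. In the last top picture the jars were upright and the loupe, tape roll and weight looked to be where they started; I judged these by eye and did not measure them. Force readings during the push stayed at or below about 3 N.

No check failed. The colour search also picked up a second black patch, off the plate at about 0.2 m from the axis. I took it to be the arm or its shadow, since it lies well outside the pocket radius.

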